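Lift the tube block out of the dry bath with its lever and park it in the stand

TASK

The aluminium tube block sits flush in the well of the dry bath, so first press down the black thumb pad of the bath's lift lever until the lever clicks home on its catch and stays down by itself, the front end of the block tipped up out of the well; press with feeling, the lever is thin. Then take the block by its raised part, draw it out and set it down gently, flat and fully seated between the four corner guides of the steel stand, and let go. Do not lean on the bath, the stand or the lever, do not drop or fling the block, and leave the other things on the bench where they are.

Things in the scene. Friction and masses are not known exactly. Their poses are not given: they have to be found in the camera images.
- dry_bath: dry-bath heater, white cover on a grey base, fixed, 170 (x) x 160 (y) x 78 mm high; origin at the centre of its underside, z up, front (lever side) = its -x side. Flat deck (within 3 mm) for 32 mm on the -y side of the well and 76 mm on its +y side. The lift lever comes out of a slot in the front face at y = -22 mm
- well (a point): centre of the mouth of the bath's well, level with the deck, at x = +5, y = -22, z = 78 mm of the bath. The well is 128 mm along the bath's x, 51 mm along its y and 30 mm deep; a 20 mm wide slot for the lever runs through its front wall and front half of its floor
- lift_lever (a joint): angle of the lift lever, a steel see-saw whose 60 mm inner arm lies under the block: 0 at rest, grows as the pad is pressed. On the way resistance grows as a tooth rides over a spring catch, then drops: the click. The height of the catch is adjustable and differs: the click comes anywhere from 0.21 to 0.47 and must be felt. Then it stays down by itself; let go earlier it springs back
- lever_pin (a point): the lever's pivot pin, along the bath's y, at x = -72, y = -22, z = 42 mm of the bath; the pad swings down about it. Pressing takes about 3 to 6 N at first and 8 to 15 N at the catch. A rigid stop, set with the catch, lies only 2 mm of pad travel behind the click. The thin lever must not get more than 25 N
- lever_pad (a point): centre of the top of the lever's thumb pad, a black ribbed plate 30 (along the bath's x) x 36 x 5 mm; at rest at x = -129, y = -22, z = 72.5 mm of the bath, sloping 0.17 rad down towards the bath. At the click it has gone 12 to 29 mm down and 5 to 8 mm away from the bath and slopes up to 0.3 rad the other way; free space in front and beside
- tube_block: grey aluminium block with rows of tube holes, 46 (x) x 120 (y) x 30 mm (z), 0.36 to 0.54 kg; origin at the centre of its underside. Starts in the well, long axis (y) along the bath's x, top flush with the deck. Lever latched, it leans 0.14 to 0.36 rad on its rear lower edge: the place 33 mm behind its front end stands 12 to 28 mm above the deck, enough to pinch its long sides
- block_stand: low parking stand of steel sheet, fixed, 150 (x) x 80 (y) mm; origin at the centre of its underside, z up. Four corners of upright guide tabs, 126 (x) x 52 mm (y) inside (3 mm of play on each side of the block), straight to z = 27 mm and flared outward above that to z = 34 mm; long sides open between the corners (|x| < 50 mm)
- seat (a point): centre of the stand's seat, 15 mm above the stand's underside: the block rests here on two rubber strips, its y axis along the stand's x axis, either way round; the origin of a fully seated block lies at this point
- tip_box: bystander: blue box of pipette tips, 91 x 120 x 84 mm, loose; origin at the centre of its underside
- jar_cotton: bystander: white jar, 54 mm across, 84 mm high, loose; origin at the centre of its underside
- forceps: bystander: steel forceps lying on the bench, 13 x 120 x 8 mm, loose; origin at the centre of the underside
- pen_blue: bystander: white and red pen lying on the bench, 11 x 145 x 9 mm, loose; origin at the centre of the underside
Mind the look-alikes: they are no part of the job. Several things have the shape of the tube_block; the one meant has the colours described above.

How it is judged:
On the way, in this order (a step that is already met when the one before it is completed fails the run):
1. the lift lever is latched down on its catch, not touched by the robot, and the front end of the block is tipped up (value of joint lift_lever above 0.19 rad and contact force between each of the fingers, the arm and dry_bath below 0.3 N and angle between tube_block's own z axis and vertical above 0.11 rad), for 0.5 s.
2. the block is drawn right out of the well, above the deck of the bath (z of tube_block in the frame of dry_bath above 0.09 m), for 0.1 s.
At the end, for the whole second after the job is handed in: the block lies still in the stand between the corner guides: centred within 5 mm, long axis along the stand within 0.1 rad, upright within 0.04 rad, its underside on the rubber strips (12 to 18 mm above the stand's underside) (x of tube_block in the frame of block_stand between -0.005 and 0.005 m and y of tube_block in the frame of block_stand between -0.005 and 0.005 m and z of tube_block in the frame of block_stand between 0.012 and 0.018 m and angle between tube_block's own z axis and vertical below 0.04 rad and angle between the y axis of tube_block and the x axis of block_stand, either way round below 0.1 rad and linear speed of tube_block below 0.02 m/s and angular speed of tube_block below 0.1 rad/s); the robot touches nothing.
It fails at once if the robot bears on the dry bath or its lever with more than 25 N (contact force between any of the fingers, the arm and dry_bath above 25 N).
It fails at once if the block is pressed into or dropped on the stand with more than 40 N, or the robot bears on the stand with more than 25 N (contact force between tube_block and block_stand above 40 N or contact force between any of the fingers, the arm and block_stand above 25 N).
It fails at once if the block is dropped or flung (turns faster than 4 rad/s or its centre moves faster than 1 m/s) (angular speed of tube_block above 4 rad/s or linear speed of tube_block above 1 m/s).
It fails at once if a bystander is moved more than 20 mm (distance of any of tip_box, jar_cotton, forceps, pen_blue from where it was at the start of the episode above 0.02 m).
It also fails if it takes over 72 s, if anything falls off the work surface, if the arm or the gripper's body presses on something with over 40 N, if the wrist force passes 120 N, or if a joint passes its speed limit or range.

ROBOT

A 7-joint arm with a two-finger parallel gripper is mounted at the origin on a cart in front of the work surface, level with it; the furniture and walls round the work are solid. World frame = base frame: x ahead of the robot, y to its left, z up, the work surface at z = 0. Lengths are in m, angles in rad, forces in N, time in s.
With the tool pointing down it reaches from about 0.425 to 0.925 m from the base axis. Payload 6.8 kg.
Tool frame: the origin (TCP) lies midway between the tips of the shut fingers; the grasp point (between the pads) lies 19 mm behind it; z points along the fingers, y is the line along which they close (so a half turn about z gives the same grasp; the last joint's range is limited). The gripper opens to 85 mm and grips with 20 to 120 N. Pads are 22 mm wide; open, the fingers measure 114 mm over their backs; the gripper's body (76 mm by 85 mm) begins 54 mm behind the grasp point. The pads swing forward as they close: fully open they stand 13 mm farther back than shut.
Start: joints at [1.09, 0.477, 0.022, 1.555, -0.011, 1.109, -0.083], TCP at [0.246, -0.629, 0.231] pointing down, gripper open.
Joint ranges: [-2.96, 2.96], [-0.34, 2.1], [-1.41, 1.46], [0.24, 2.44], [-1.37, 4.51], [0.17, 1.92], [-2.96, 2.96]. Speed limits (rad/s): [2.39, 2.39, 3.14, 3.14, 3.14, 3.14, 3.14].

INTERFACE

Orientations are given as a unit quaternion [w, x, y, z].
In Python, from station import bot, eyes, ticket gives the robot as it stands.
- The arm moves only by the shell command python3 -m crank 'ROWS' [FORCE]. ROWS is text: rows parted by semicolons, each of 7 numbers parted by spaces: the shift along the tool's x, y, z in units of 0.5 m (1.0 is 0.5 m), then the turn, a rotation vector about the tool's x, y, z in units of 180 degrees (1.0 is 180 degrees), then the closure, from 0 (fully open) to 1 (shut). A call has 1 to 20 rows; each row is the pose to reach, as a shift and turn from the pose commanded when the call began, along the tool's axes at that moment, turning the shorter way round; what a row does not reach only later rows make up. A row lasts 1/10 s, in which the tool goes at most 50 mm and 8.59 degrees, less where a joint would pass 70% of its speed; a pose out of reach is approached as far as the arm can. A call with a number of a shift or a turn outside -1 to 1 is refused whole. A call with a gripper value outside its range is refused whole. The fingers move at their own pace and stop on an object; FORCE is the grip in N (left out, the last holds). Time passes only in rows, so rows that repeat a pose let the fingers close. It gives the time, the measured TCP pose, the force, the opening and the grip force at its end, in the units of the state.
- bot.get_obs(): the state, without advancing time (a new reading comes with each control period).
- eyes.read_camera(name): name is "scene" or "top" or "wrist"; returns a dict with "image" (384x512x3 uint8, red, green, blue), "K" (3x3 intrinsics, pixels), "R" (3x3) and "t" (3): a world point X has camera coordinates R X + t. Camera axes: x right, y down, z forward; pixel columns grow to the right and rows downward; lengths in m; the calibration is good to about 2 mm. The wrist camera is an equidistant fisheye: a pixel r from the principal point sees the ray r / f radians off the axis. A picture is of the moment at which its call begins. There is no depth.
- ticket.hand_in(): hands the job in; it is judged then, once.
The state is a dict: "t": time; "q": joint angles; "joint_vel": joint speeds; "joint_torque": joint torques, N m; "eef_pos": TCP position; "tool_rot": TCP orientation; "contact_force": force on the tool from outside, world axes, zero at the start; "torque": the same for the moment, N m; "gripper_width": opening from 0.0 (shut) to 1.0 (fully open); "grasp_force": force on a finger pad.
Only numpy, scipy, OpenCV 4.12 (cv2) and the standard library are available. Lean on these libraries where they do the work, as an engineer would, in place of code of your own. Each camera call takes 0.05 s, during which the arm holds its last target. There are 200 camera calls.

## Working session

There is one attempt and no reset: what is moved stays moved. The work goes in short steps, Python scripts to look and compute and a shell command to move; the robot and the scene stay as the last step left them, time stands still between calls to the robot, and variables do not carry over. Pictures are saved under pics/ and viewed, at most 10 in all, crops included, and the job is handed in when it is done.

```bash
ls; mkdir -p pics; python3 - <<'E'
from station import bot, eyes
import cv2, numpy as np, pickle
o=bot.get_obs(); print({k:np.round(v,3) for k,v in o.items()})
d={}
for n in ("scene","top"):
    c=eyes.read_camera(n); d[n]=c; cv2.imwrite(f"pics/{n}0.png",c["image"][:,:,::-1])
    print(n,np.round(c["K"],1).tolist(),np.round(-c["R"].T@c["t"],3))
pickle.dump(d,open("cams.pkl","wb"))
E
```

```text
pics
{'t': np.float64(0.0), 'q': array([ 1.09 ,  0.478,  0.022,  1.556, -0.011,  1.109, -0.083]), 'joint_vel': array([ 0.   , -0.   ,  0.   ,  0.001, -0.001,  0.003, -0.001]), 'joint_torque': array([ 0.0000e+00, -5.9645e+01,  1.6080e+00, -2.8119e+01,  1.2000e-02,
        9.0000e-03, -0.0000e+00]), 'eef_pos': array([ 0.246, -0.628,  0.23 ]), 'tool_rot': array([-0.001,  0.983,  0.185, -0.   ]), 'contact_force': array([ 0.486, -0.874, -0.223]), 'torque': array([-0.033,  0.042,  0.004]), 'grasp_force': np.float64(0.0), 'gripper_width': np.float64(0.999)}
scene [[373.9, 0.0, 251.9], [0.0, 373.9, 191.8], [0.0, 0.0, 1.0]] [-0.064 -0.613  0.614]
top [[366.8, 0.0, 256.0], [0.0, 366.8, 188.2], [0.0, 0.0, 1.0]] [0.344 0.075 1.371]
```

View pics/top0.png

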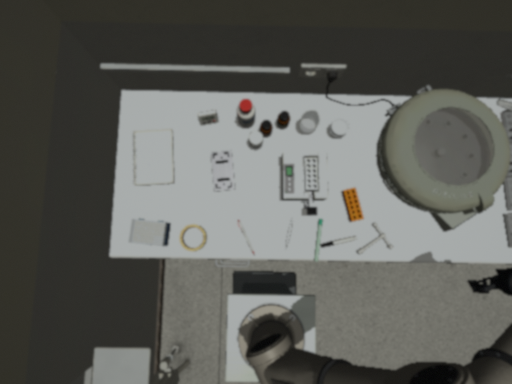

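View pics/scene0.png

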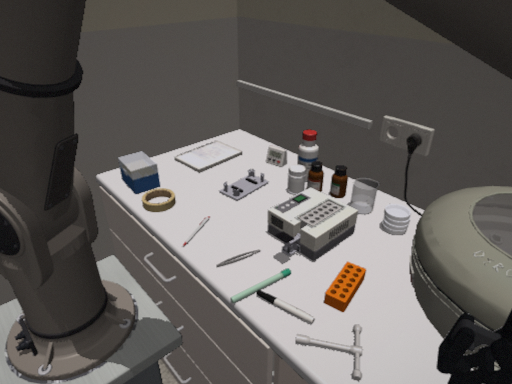

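The top view shows the bath around (303,177) with its lever pad at (310,211) pointing towards the robot, and the stand at (222,171). The orange block at (352,204) is a look-alike. I'll enlarge this area to get corners.

```bash
cat > h.py <<'E'
import numpy as np, pickle, cv2
def ray(c,u,v):
    d=c["R"].T@np.linalg.solve(c["K"],[u,v,1.]); return -c["R"].T@c["t"], d
def onz(c,u,v,z):
    o,d=ray(c,u,v); return o+d*(z-o[2])/d[2]
def proj(c,X):
    p=c["K"]@(c["R"]@np.asarray(X,float)+c["t"]); return p[:2]/p[2]
E
python3 - <<'E'
from h import *
d=pickle.load(open("cams.pkl","rb"))
im=d["top"]["image"][:,:,::-1]
a=cv2.resize(im[145:225,202:338],None,fx=5.8,fy=5.8,interpolation=cv2.INTER_CUBIC)
cv2.imwrite("pics/topc.png",a); print(a.shape)
im=d["scene"]["image"][:,:,::-1]
a=cv2.resize(im[160:275,215:370],None,fx=5,fy=5,interpolation=cv2.INTER_CUBIC)
cv2.imwrite("pics/scenec.png",a)
for uv in ((303,177),(222,171),(310,211)): print(onz(d["top"],*uv,0.05).round(3))
E
```

```text
(464, 789, 3)
[ 0.573 -0.11   0.05 ]
[0.59  0.187 0.05 ]
[ 0.449 -0.135  0.05 ]
```

View pics/topc.png

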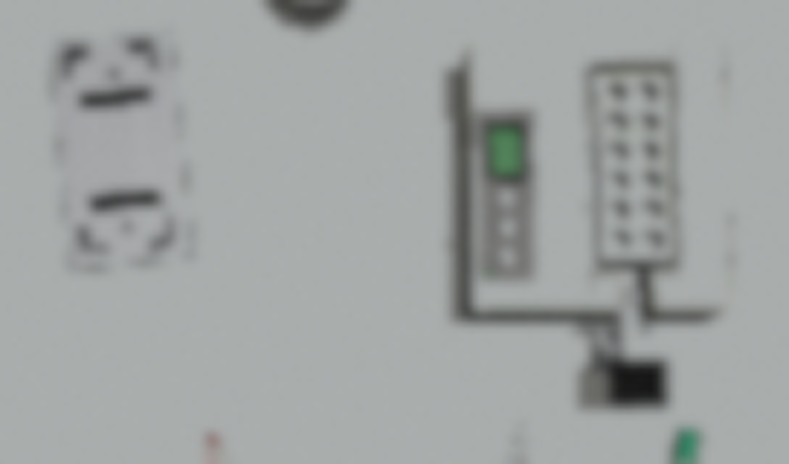

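View pics/scenec.png

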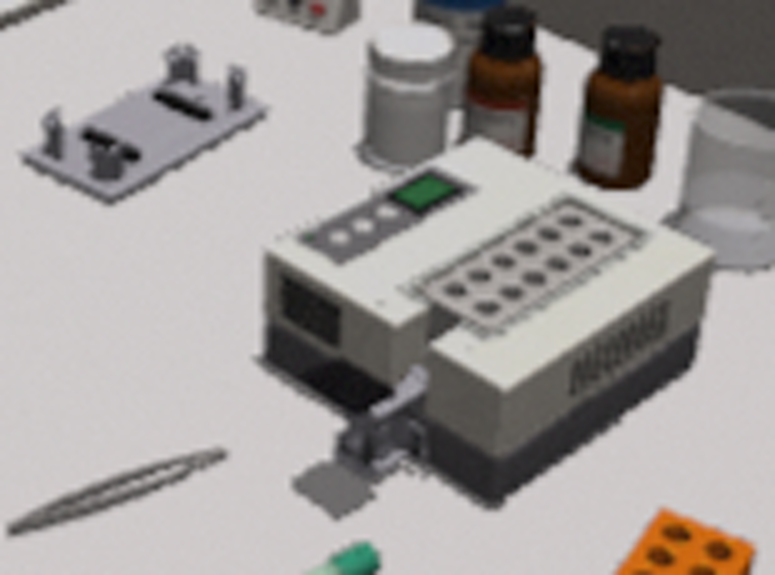

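The crops show the bath deck corners in the scene crop at about (268,253), (478,138), (715,255), (505,390). In the top crop the well runs about (588,64) to (677,266), the black pad is at (640,384), and the stand strips are centred at (115,97) and (125,200). Next I'll turn these into poses.

```bash
python3 - <<'E'
from h import *
d=pickle.load(open("cams.pkl","rb")); T=d["top"]; S=d["scene"]
s=lambda x,y:((x+.5)/5-.5+215,(y+.5)/5-.5+160)
t=lambda x,y:((x+.5)/5.8-.5+202,(y+.5)/5.8-.5+145)
print("deck corners scene z=.078")
P=[onz(S,*s(*p),.078)[:2] for p in ((268,253),(478,138),(715,255),(505,390))]
for a,b in zip(P,P[1:]+P[:1]): print(a.round(4),np.linalg.norm(b-a).round(4),np.degrees(np.arctan2(*(b-a)[::-1])).round(2))
print("centre",np.mean(P,0))
print("well top"); 
for p in ((588,64),(677,64),(677,266),(597,266)): print(onz(T,*t(*p),.078)[:2].round(4))
g=cv2.cvtColor(T["image"],cv2.COLOR_RGB2GRAY).astype(float)
def blob(x0,y0,x1,y1,thr):
    (u0,v0),(u1,v1)=t(x0,y0),t(x1,y1);u0,v0,u1,v1=[int(round(k)) for k in(u0,v0,u1,v1)]
    w=np.clip(thr-g[v0:v1+1,u0:u1+1],0,None); yy,xx=np.mgrid[v0:v1+1,u0:u1+1]
    return (w*xx).sum()/w.sum(),(w*yy).sum()/w.sum()
h=[]
for i in range(6):
    a=blob(606+i,78+29.6*i,634+i,104+29.6*i,140);b=blob(640+i,78+29.6*i,666+i,104+29.6*i,140)
    h.append([onz(T,*a,.078)[:2],onz(T,*b,.078)[:2]])
h=np.array(h); m=h.mean(1); f=np.polyfit(m[:,0],m[:,1],1); print("holes",m[0],m[-1],"mean",m.mean(0),"yaw",np.arctan(f[0]))
st=[onz(T,*blob(*r,110),.015)[:2] for r in((74,85,156,110),(84,188,166,213))]
print("strips",st,"mid",np.mean(st,0),"yaw",np.arctan2(*(st[0]-st[1])[::-1]))
print("pad",onz(T,*blob(612,355,670,412,80),.0725)[:2])
# project known pts scene strips check
for k in st: print(proj(S,[*k,.015]), ((proj(S,[*k,.015])-[215,160])*5).round())
E
```

```text
deck corners scene z=.078
[ 0.4893 -0.0433] 0.1684 2.03
[ 0.6577 -0.0374] 0.1578 -89.42
[ 0.6593 -0.1951] 0.1653 -179.37
[ 0.494 -0.197] 0.1537 91.74
centre [ 0.57506243 -0.11820121]
well top
[ 0.6468 -0.1061]
[ 0.6479 -0.1616]
[ 0.5209 -0.1607]
[ 0.52   -0.1114]
holes [ 0.63096698 -0.13488384] [ 0.53820392 -0.13786185] mean [ 0.58429349 -0.13634216] yaw 0.034133927822326625
strips [array([0.63347696, 0.19395853]), array([0.56610246, 0.18594892])] mid [0.59978971 0.18995373] yaw 0.11832652129952494
pad [ 0.44945663 -0.1351049 ]
[250.01197723 179.28155525] [175.  96.]
[235.54035568 187.13316542] [103. 136.]
```

```bash
cat >> h.py <<'E'
from scipy.spatial.transform import Rotation as Ro
def tool(yaw,tilt=0):
    "tool down, tool x at world yaw; tilt>0 leans the tool's top towards +x (yaw) side"
    return Ro.from_euler("z",yaw)*Ro.from_euler("y",tilt)*Ro.from_euler("x",np.pi)
def cur():
    from station import bot
    o=bot.get_obs(); q=o["tool_rot"]; return o["eef_pos"],Ro.from_quat([q[1],q[2],q[3],q[0]])
def rows(p,R):
    p0,R0=cur(); print("shift",(R0.inv().apply(np.asarray(p)-p0)/.5).round(4),"turn",((R0.inv()*R).as_rotvec()/np.pi).round(4), "mm",np.linalg.norm(p-p0)*1e3, "deg", np.degrees((R0.inv()*R).magnitude()))
E
python3 - <<'E'
from h import *
d=pickle.load(open("cams.pkl","rb"));S=d["scene"]
s=lambda x,y:((x+.5)/5-.5+215,(y+.5)/5-.5+160)
for p in((182,103),(110,145)): print(onz(S,*s(*p),.015)[:2])
rows([.50,-.05,.40],tool(0.02))
E
```

```text
[0.63189241 0.18722913]
[0.56289025 0.17672917]
shift [ 0.8949 -0.8921 -0.3378] turn [-5.000e-04  1.000e-04  1.123e-01] mm 653.9758905790492 deg 20.217884401467664
```

```bash
python3 -m crank '0.1 -0.1 -0.34 0 0 0.02 0; 0.2 -0.2 -0.34 0 0 0.03 0; 0.3 -0.3 -0.34 0 0 0.05 0;0.4 -0.4 -0.34 0 0 0.06 0;0.5 -0.5 -0.34 0 0 0.08 0;0.6 -0.6 -0.34 0 0 0.1 0;0.7 -0.7 -0.34 0 0 0.112 0;0.8 -0.8 -0.34 0 0 0.112 0;0.9 -0.89 -0.34 0 0 0.112 0;0.9 -0.89 -0.34 0 0 0.112 0;0.9 -0.89 -0.34 0 0 0.112 0;0.9 -0.89 -0.34 0 0 0.112 0;0.9 -0.89 -0.34 0 0 0.112 0;0.9 -0.89 -0.34 0 0 0.112 0;0.9 -0.89 -0.34 0 0 0.112 0;0.9 -0.89 -0.34 0 0 0.112 0;0.9 -0.89 -0.34 0 0 0.112 0;0.9 -0.89 -0.34 0 0 0.112 0'
python3 - <<'E'
from h import *
from station import eyes
c=eyes.read_camera("wrist"); pickle.dump(c,open("w1.pkl","wb")); cv2.imwrite("pics/w1.png",c["image"][:,:,::-1])
print(c["K"].round(1),(-c["R"].T@c["t"]).round(3),c["R"].round(3))
E
```

```text
t: 1.9
eef_pos: [0.5024, -0.052, 0.4011]
tool_rot: [0.0, 1.0, 0.009, -0.0]
contact_force: [-0.2, -0.5, 0.2]
gripper_width: 1.004
grasp_force: 0.0
[[297.3   0.  257.8]
 [  0.  297.3 191.6]
 [  0.    0.    1. ]] [ 0.568 -0.052  0.544] [[ 0.017 -1.    -0.   ]
 [-0.965 -0.017  0.261]
 [-0.261 -0.004 -0.965]]
```

View pics/w1.png

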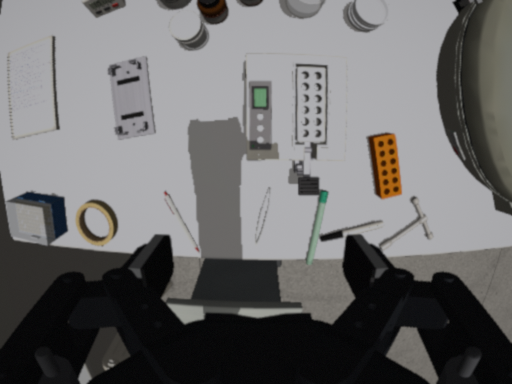

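The wrist view shows the stand at (131,98) with strips near (130,80) and (132,115). The well spans (294,64)–(328,145), the pad is at (308,186), and the bath deck edge is faint. Next come centroids via fisheye rays.

```bash
cat >> h.py <<'E'
def wonz(c,u,v,z):
    K=c["K"]; x=np.array([u-K[0,2],v-K[1,2]]); r=np.hypot(*x); th=r/K[0,0]
    d=c["R"].T@np.array([*(x/max(r,1e-9)*np.sin(th)),np.cos(th)]); o=-c["R"].T@c["t"]
    return o+d*(z-o[2])/d[2]
def comps(img,x0,y0,x1,y1,thr,amin=4):
    g=cv2.cvtColor(img,cv2.COLOR_RGB2GRAY)[y0:y1,x0:x1]
    n,l,s,c=cv2.connectedComponentsWithStats((g<thr).astype(np.uint8))
    out=[]
    for i in range(1,n):
        if s[i,4]<amin: continue
        w=np.where(l==i,thr+1.-g,0); yy,xx=np.mgrid[y0:y1,x0:x1]
        out.append((s[i,4],(w*xx).sum()/w.sum(),(w*yy).sum()/w.sum(),*(s[i,:4]+[x0,y0,0,0])))
    return out
E
python3 - <<'E'
from h import *
c=pickle.load(open("w1.pkl","rb")); I=c["image"]
for nm,b,thr,z in (("stand",(104,52,160,144),90,.015),("pad",(285,165,330,200),60,.0725),("holes",(296,67,327,142),110,.078)):
    print(nm)
    for k in comps(I,*b,thr): print(np.round(k,1),wonz(c,k[1],k[2],z)[:2].round(4))
a=cv2.resize(I[45:205,95:360,::-1],None,fx=3,fy=3,interpolation=cv2.INTER_CUBIC); cv2.imwrite("pics/w1c.png",a)
E
```

```text
stand
[ 18.  133.4  62.  130.   60.    6.    4. ] [0.6703 0.1811]
[ 18.  138.9  65.5 138.   62.    3.    7. ] [0.6624 0.1696]
[ 58.  113.7  69.7 109.   65.   11.   11. ] [0.6596 0.2231]
[104.  127.9  80.1 117.   76.   22.    9. ] [0.6362 0.1918]
[104.  132.  115.2 121.  112.   23.    8. ] [0.569  0.1836]
[ 22.  145.8 125.4 145.  122.    3.    8. ] [0.5484 0.1554]
[ 33.  119.8 129.6 117.  126.    6.    8. ] [0.5429 0.2106]
[  5.  125.8 132.5 125.  132.    3.    2. ] [0.5367 0.1978]
pad
[  8.  294.3 168.6 294.  166.    3.    5. ] [ 0.4802 -0.1122]
[324.  308.4 185.  298.  176.   21.   18. ] [ 0.4533 -0.137 ]
holes
[ 76.  325.9  94.5 324.   67.    3.   68. ] [ 0.6019 -0.158 ]
[ 71.  296.  108.2 296.   69.    1.   71. ] [ 0.5776 -0.1109]
[ 27.  305.9  74.  303.   71.    6.    7. ] [ 0.6326 -0.1253]
[ 29.  318.3  74.7 316.   72.    5.    7. ] [ 0.6328 -0.145 ]
[ 20.  306.3  85.2 304.   83.    5.    7. ] [ 0.6147 -0.1262]
[ 23.  318.7  86.  316.   83.    5.    7. ] [ 0.6146 -0.146 ]
[ 20.  306.6  97.4 304.   95.    5.    7. ] [ 0.5954 -0.1271]
[ 26.  318.8  97.7 316.   95.    6.    7. ] [ 0.596  -0.1466]
[ 19.  306.7 109.5 305.  107.    4.    6. ] [ 0.5762 -0.1279]
[ 24.  318.7 109.6 317.  107.    4.    7. ] [ 0.577 -0.147]
[ 21.  306.5 121.4 304.  118.    5.    7. ] [ 0.5573 -0.1281]
[ 26.  318.5 121.4 317.  118.    4.    8. ] [ 0.5583 -0.1474]
[ 23.  306.2 133.3 304.  130.    5.    7. ] [ 0.5385 -0.1284]
[ 25.  318.3 133.4 316.  130.    5.    7. ] [ 0.5392 -0.1479]
```

View pics/w1c.png

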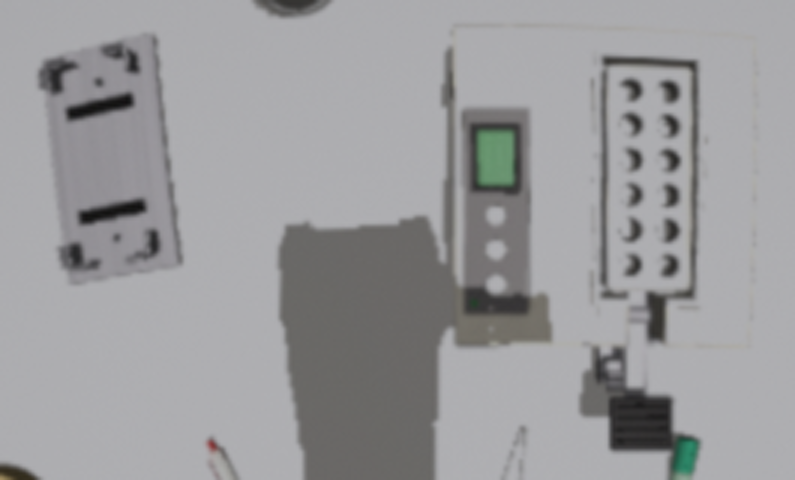

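Both views agree within about 3 mm:

| Item | Position | Yaw |
|---|---|---|
| Pad | (.451,-.137) | – |
| Well | (.585,-.136) | 0.025 |
| Stand | (.601,.188) | 0.122 |

Next I move above the pad with the fingers shut.

```bash
python3 -c "
from h import *
rows([.450,-.137,.095],tool(0.02))"
```

```text
shift [-0.1078  0.1682  0.6124] turn [ 0.0001  0.0001 -0.0006] mm 322.09657375261816 deg 0.10793375674266867
```

```bash
python3 -m crank '-0.108 0.168 0.1 0 0 0 1;-0.108 0.168 0.2 0 0 0 1;-0.108 0.168 0.3 0 0 0 1;-0.108 0.168 0.4 0 0 0 1;-0.108 0.168 0.5 0 0 0 1;-0.108 0.168 0.56 0 0 0 1;-0.108 0.168 0.6 0 0 0 1;-0.108 0.168 0.612 0 0 0 1;-0.108 0.168 0.612 0 0 0 1;-0.108 0.168 0.612 0 0 0 1;-0.108 0.168 0.612 0 0 0 1;-0.108 0.168 0.612 0 0 0 1'
python3 -m crank '0 0 0.01 0 0 0 1;0 0 0.02 0 0 0 1;0 0 0.02 0 0 0 1;0 0 0.02 0 0 0 1'
```

```text
t: 3.15
eef_pos: [0.4519, -0.1358, 0.097]
tool_rot: [0.001, 1.0, 0.01, 0.002]
contact_force: [0.0, 0.0, -0.1]
gripper_width: 0.002
grasp_force: 0.0
t: 3.55
eef_pos: [0.4504, -0.1353, 0.085]
tool_rot: [-0.0, 1.0, 0.01, -0.0]
contact_force: [-1.8, 0.8, -0.4]
gripper_width: -0.002
grasp_force: 0.0
```

```bash
python3 -m crank '0 0 0.01 0 0 0 1;0 0 0.016 0 0 0 1;0 0 0.016 0 0 0 1'
python3 -m crank '0 0 0.004 0 0 0 1;0 0 0.008 0 0 0 1;0 0 0.008 0 0 0 1'
python3 -m crank '-0.002 0 0.004 0 0 0 1;-0.004 0 0.008 0 0 0 1;-0.004 0 0.008 0 0 0 1'
python3 -m crank '-0.002 0 0.004 0 0 0 1;-0.004 0 0.008 0 0 0 1;-0.004 0 0.008 0 0 0 1'
```

```text
t: 3.85
eef_pos: [0.4503, -0.1353, 0.0768]
tool_rot: [-0.0, 1.0, 0.01, -0.0]
contact_force: [-0.4, 0.4, -1.0]
gripper_width: 0.003
grasp_force: 0.0
t: 4.15
eef_pos: [0.4506, -0.1354, 0.0731]
tool_rot: [-0.0, 1.0, 0.01, -0.0]
contact_force: [0.9, 0.7, 0.2]
gripper_width: 0.002
grasp_force: 0.2
t: 4.45
eef_pos: [0.4492, -0.1355, 0.0696]
tool_rot: [0.0, 1.0, 0.01, 0.001]
contact_force: [0.1, 0.9, 6.1]
gripper_width: -0.001
grasp_force: 2.7
t: 4.75
eef_pos: [0.4477, -0.1356, 0.0658]
tool_rot: [0.0, 1.0, 0.011, 0.001]
contact_force: [0.7, -0.1, 4.1]
gripper_width: -0.0
grasp_force: 2.2
```

```bash
python3 -m crank '-0.002 0 0.004 0 0 0 1;-0.002 0 0.004 0 0 0 1'
for i in 1; do :; done
python3 -m crank '-0.001 0 0.002 0 0 0 1;-0.001 0 0.002 0 0 0 1' | grep -E 'eef|contact'
python3 -m crank '-0.001 0 0.002 0 0 0 1;-0.001 0 0.002 0 0 0 1' | grep -E 'eef|contact'
python3 -m crank '-0.001 0 0.002 0 0 0 1;-0.001 0 0.002 0 0 0 1' | grep -E 'eef|contact'
```

```text
t: 4.95
eef_pos: [0.4471, -0.1356, 0.0639]
tool_rot: [0.0, 1.0, 0.011, 0.001]
contact_force: [2.2, -0.1, 3.9]
gripper_width: 0.004
grasp_force: 2.1
eef_pos: [0.4468, -0.1356, 0.0629]
contact_force: [1.2, -0.6, 4.9]
eef_pos: [0.4465, -0.1356, 0.062]
contact_force: [2.5, -0.3, 6.2]
eef_pos: [0.4461, -0.1356, 0.0611]
contact_force: [1.3, -0.1, 4.5]
```

```bash

python3 -m crank '-0.001 0 0.002 0 0 0 1;-0.001 0 0.002 0 0 0 1' | grep -E 'eef|contact'
python3 -m crank '-0.001 0 0.002 0 0 0 1;-0.001 0 0.002 0 0 0 1' | grep -E 'eef|contact'
python3 -m crank '-0.001 0 0.002 0 0 0 1;-0.001 0 0.002 0 0 0 1' | grep -E 'eef|contact'
```

```text
eef_pos: [0.4457, -0.1356, 0.0601]
contact_force: [4.2, 0.7, 4.4]
eef_pos: [0.4445, -0.1356, 0.0588]
contact_force: [2.6, 0.6, 4.3]
eef_pos: [0.4421, -0.1356, 0.0571]
contact_force: [0.2, 0.8, -0.3]
```

Contact force just dropped unexpectedly, so I'll check whether it was the click or a slip.

```bash
python3 -m crank '0 0 0 0 0 0 1;0 0 0 0 0 0 1' | grep -E 'eef|contact|grasp'
python3 - <<'E'
from h import *
from station import eyes
S=eyes.read_camera("scene"); T=eyes.read_camera("top"); W=eyes.read_camera("wrist")
a=[cv2.resize(S["image"][185:265,250:350],(500,400),interpolation=cv2.INTER_CUBIC),cv2.resize(W["image"][100:360,140:380],(300,400))[:400]]
cv2.imwrite("pics/p2.png",np.hstack(a)[:,:,::-1])
E
```

```text
eef_pos: [0.4415, -0.1356, 0.0568]
contact_force: [0.7, 0.1, 2.0]
grasp_force: 0.7
```

View pics/p2.png

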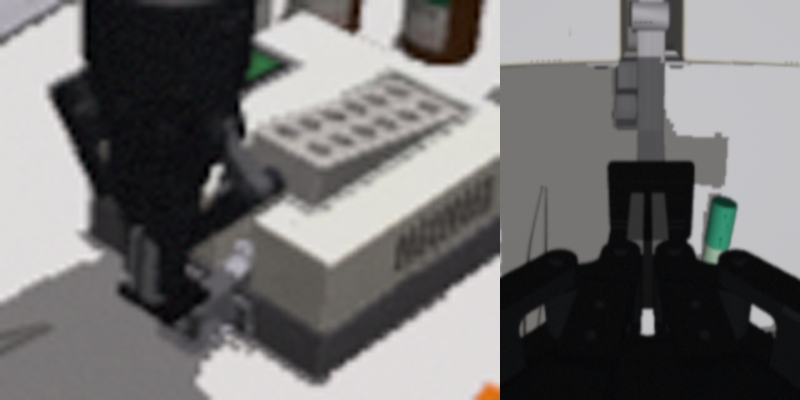

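The block is visibly tipping, but no 8–15 N ramp was felt, so this is probably a stick-slip on the pad. I'll go on straight down in 1 mm steps.

```bash

python3 -m crank '0.001 0 0.002 0 0 0 1;0.001 0 0.002 0 0 0 1' | grep -E 'eef|contact'
python3 -m crank '0 0 0.002 0 0 0 1;0 0 0.002 0 0 0 1' | grep -E 'eef|contact'
```

```text
eef_pos: [0.4415, -0.1356, 0.0559]
contact_force: [-4.2, 1.2, 5.1]
eef_pos: [0.4413, -0.1356, 0.055]
contact_force: [-4.7, 0.5, 7.3]
```

```bash

python3 -m crank '0 0 0.002 0 0 0 1;0 0 0.002 0 0 0 1' | grep -E 'eef|contact'
python3 -m crank '0 0 0.002 0 0 0 1;0 0 0.002 0 0 0 1' | grep -E 'eef|contact'
```

```text
eef_pos: [0.4411, -0.1356, 0.0542]
contact_force: [-6.5, 0.6, 11.4]
eef_pos: [0.441, -0.1356, 0.0535]
contact_force: [-8.1, 1.7, 16.7]
```

The rise to about 17 N could be either the catch or the stop. I'll back off gently: a latched lever won't follow the finger.

```bash

python3 -m crank '0 0 -0.004 0 0 0 1;0 0 -0.006 0 0 0 1' | grep -E 'eef|contact'
python3 -m crank '0 0 -0.004 0 0 0 1;0 0 -0.006 0 0 0 1;0 0 -0.006 0 0 0 1' | grep -E 'eef|contact|grasp'
python3 -m crank '0 0 -0.004 0 0 0 1;0 0 -0.008 0 0 0 1;0 0 -0.008 0 0 0 1' | grep -E 'eef|contact|grasp'
```

```text
eef_pos: [0.4415, -0.1356, 0.0561]
contact_force: [-2.8, 0.3, 4.4]
eef_pos: [0.4437, -0.1356, 0.0594]
contact_force: [0.1, -0.2, -0.2]
grasp_force: 0.0
eef_pos: [0.4434, -0.1356, 0.0636]
contact_force: [0.4, 1.0, -0.3]
grasp_force: 0.0
```

The lever doesn't follow, so it is latched at about 15 mm of pad travel (lever ≈0.26, block tilt ≈0.18). Next I rise, open the fingers and look.

```bash

python3 -m crank '0 0 -0.05 0 0 0 1;0 0 -0.12 0 0 0 1;0 0 -0.2 0 0 0 0.5;0 0 -0.3 0 0 0 0;0 0 -0.4 0 0 0 0;0 0 -0.4 0 0 0 0;0 0 -0.4 0 0 0 0;0 0 -0.4 0 0 0 0' | grep -E 'eef|contact|t:'
python3 - <<'E'
from h import *
from station import eyes
W=eyes.read_camera("wrist"); T=eyes.read_camera("top"); pickle.dump((W,T),open("w2.pkl","wb"))
cv2.imwrite("pics/w2.png",cv2.resize(W["image"][20:220,180:400,::-1],None,fx=3,fy=3,interpolation=cv2.INTER_CUBIC))
E
```

```text
t: 8.9
eef_pos: [0.4423, -0.1355, 0.2623]
tool_rot: [-0.0, 1.0, 0.01, -0.001]
contact_force: [-0.0, 0.9, -0.0]
```

View pics/w2.png

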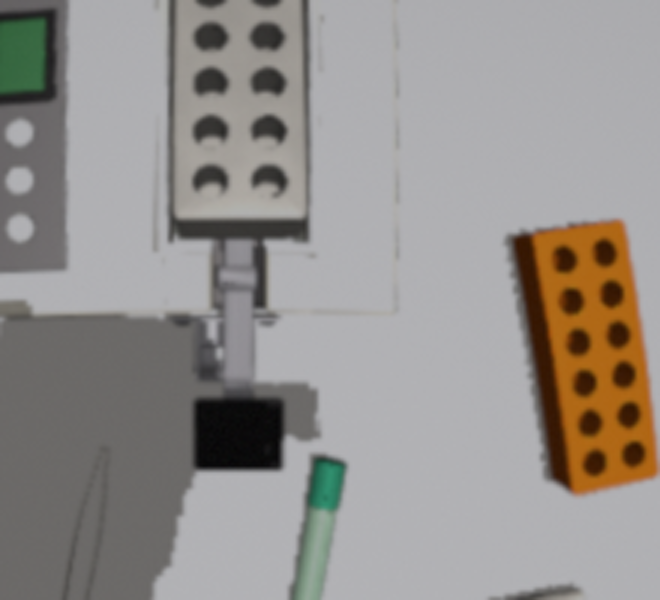

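The block is tipped and latched. Its front top edge in the crop is at y≈218, x 174–308, the hole rows are visible, and the pad at (238,434) stays down. Next I measure the edge and the hole lines.

```bash
python3 - <<'E'
from h import *
W,T=pickle.load(open("w2.pkl","rb"))
c=lambda x,y:((x+.5)/3-.5+180,(y+.5)/3-.5+20)
for z in(.09,.095,.1,.105):
    a,b=[wonz(W,*c(*p),z) for p in((175,218),(308,219))]; print(z,a.round(4),b.round(4),np.linalg.norm(a-b).round(4))
# yaw of block: side edges; far pts at y=5 crop
for z,y in ((.1,215),(.085,10)):
    a,b=[wonz(W,*c(x,y),z) for x in((175,308) if y>100 else (172,304))]; print(y,((a+b)/2).round(4))
# hole pitch along length -> tilt : rows at crop y
ys=[(211,37,267,37),(211,83,267,82),(210,131,268,130),(210,181,268,181)]
best=[]
o=-W["R"].T@W["t"]
yaw=.025; ex=np.array([np.cos(yaw),np.sin(yaw),0])
for th in np.arange(.1,.36,.02):
    # ray directions; front row on block plane z0 at front row; plane through front edge point z=.078-.03+... 
    hf=.048+.12*np.sin(th)+.03*np.cos(th); f=(wonz(W,*c(175,218),hf)+wonz(W,*c(308,219),hf))/2
    n=np.array([np.sin(th),0,np.cos(th)]); s=[]
    for u1,v1,u2,v2 in ys:
        p=c((u1+u2)/2,(v1+v2)/2); q=wonz(W,*p,0)-o; X=o+q*((f-o)@n)/(q@n); s.append(np.linalg.norm(X-f))
    print(round(th,2),hf.round(4),f.round(4),np.diff(s).round(4),s[0].round(4))
print("pad",[wonz(W,*c(238,434),z).round(4) for z in (.055,.06)])
E
```

```text
0.09 [ 0.5295 -0.1137  0.09  ] [ 0.5301 -0.16    0.09  ] 0.0463
0.095 [ 0.5291 -0.1141  0.095 ] [ 0.5298 -0.1596  0.095 ] 0.0456
0.1 [ 0.5288 -0.1144  0.1   ] [ 0.5294 -0.1592  0.1   ] 0.0448
0.105 [ 0.5284 -0.1147  0.105 ] [ 0.529  -0.1588  0.105 ] 0.0441
215 [ 0.5303 -0.1368  0.1   ]
10 [ 0.6081 -0.1341  0.085 ]
0.1 0.0898 [ 0.5298 -0.1369  0.0898] [-0.018  -0.0183 -0.0187] 0.0683
0.12 0.0921 [ 0.5296 -0.1369  0.0921] [-0.018  -0.0183 -0.0187] 0.0684
0.14 0.0945 [ 0.5295 -0.1369  0.0945] [-0.0181 -0.0184 -0.0186] 0.0684
0.16 0.0967 [ 0.5293 -0.1368  0.0967] [-0.0182 -0.0184 -0.0186] 0.0686
0.18 0.099 [ 0.5292 -0.1368  0.099 ] [-0.0183 -0.0185 -0.0187] 0.0687
0.2 0.1012 [ 0.529  -0.1368  0.1012] [-0.0184 -0.0185 -0.0187] 0.0689
0.22 0.1035 [ 0.5288 -0.1368  0.1035] [-0.0185 -0.0186 -0.0187] 0.0691
0.24 0.1057 [ 0.5287 -0.1368  0.1057] [-0.0187 -0.0187 -0.0187] 0.0693
0.26 0.1078 [ 0.5285 -0.1368  0.1078] [-0.0188 -0.0188 -0.0188] 0.0696
0.28 0.11 [ 0.5284 -0.1368  0.11  ] [-0.019  -0.0189 -0.0188] 0.07
0.3 0.1121 [ 0.5282 -0.1368  0.1121] [-0.0191 -0.019  -0.0189] 0.0703
0.32 0.1142 [ 0.5281 -0.1367  0.1142] [-0.0193 -0.0191 -0.019 ] 0.0708
0.34 0.1163 [ 0.528  -0.1367  0.1163] [-0.0195 -0.0193 -0.0191] 0.0712
pad [array([ 0.4467, -0.1374,  0.055 ]), array([ 0.4476, -0.1374,  0.06  ])]
```

```bash
python3 -c "
from h import *
rows([.5668,-.136,.138],tool(.03,.19)); print(tool(.03,.19).as_matrix()[:,2])"
```

```text
shift [0.2499 0.0067 0.2468] turn [-0.0006 -0.0595 -0.0028] mm 175.665424860898 deg 10.728887295949788
[-0.18877391 -0.00566492 -0.98200424]
```

```bash
python3 -m crank '0.1 0 0 0 -0.02 0 0;0.2 0 0.05 0 -0.04 0 0;0.25 0.007 0.12 -0.0006 -0.0595 -0.003 0;0.25 0.007 0.19 -0.0006 -0.0595 -0.003 0;0.25 0.007 0.23 -0.0006 -0.0595 -0.003 0;0.25 0.007 0.247 -0.0006 -0.0595 -0.003 0;0.25 0.007 0.247 -0.0006 -0.0595 -0.003 0;0.25 0.007 0.247 -0.0006 -0.0595 -0.003 0' | grep -E 'eef|contact|t:|tool'
python3 -c "
from h import *
rows([.5555,-.136,.079],tool(.03,.19))"
```

```text
t: 9.8
eef_pos: [0.5686, -0.1365, 0.1406]
tool_rot: [0.002, 0.996, 0.015, -0.093]
contact_force: [-0.5, -0.0, -1.2]
shift [-0.0029 -0.002   0.126 ] turn [ 0.0004 -0.0013  0.0001] mm 63.0220889326495 deg 0.24728240853514966
```

```bash
python3 -m crank '0 0 0.04 0 0 0 0;0 0 0.08 0 0 0 0;0 0 0.1 0 0 0 0;0 0 0.1 0 0 0 0;0 0 0.1 0 0 0 0;0 0 0.1 0 0 0 0' | grep -E 'eef|contact|t:|tool'
python3 -c "
from h import *
rows([.5555,-.136,.079],tool(.03,.19))"
```

```text
t: 10.4
eef_pos: [0.56, -0.1369, 0.092]
tool_rot: [0.002, 0.996, 0.015, -0.092]
contact_force: [0.2, 0.2, -0.5]
shift [-0.004  -0.0021  0.0271] turn [ 0.0005 -0.0017  0.0001] mm 13.756541744541732 deg 0.31907937283975546
```

```bash
python3 -m crank '-0.004 -0.002 0.013 0 0 0 0;-0.004 -0.002 0.026 0 0 0 0;-0.004 -0.002 0.026 0 0 0 0;-0.004 -0.002 0.026 0 0 0 0' 20| grep -E 'eef|contact|t:|tool'
python3 -m crank '0 0 0 0 0 0 0.3;0 0 0 0 0 0 0.4;0 0 0 0 0 0 0.5;0 0 0 0 0 0 0.6;0 0 0 0 0 0 0.6;0 0 0 0 0 0 0.6' 20
```

```text
t: 10.8
eef_pos: [0.5543, -0.1359, 0.078]
tool_rot: [0.002, 0.995, 0.015, -0.094]
contact_force: [-1.2, -0.2, 0.6]
t: 11.4
eef_pos: [0.5548, -0.1361, 0.0784]
tool_rot: [0.002, 0.996, 0.015, -0.093]
contact_force: [0.4, -0.5, 1.4]
gripper_width: 0.534
grasp_force: 27.9
```

```bash
python3 -m crank '0 0 0 0 0 0 0.7;0 0 0 0 0 0 0.7;0 0 0 0 0 0 0.7' 100 | grep -E 'contact|width|grasp'
python3 -m crank '-0.001 0 -0.005 0 0 0 0.7;-0.002 0 -0.01 0 0 0 0.7;-0.004 0 -0.02 0 0 0 0.7;-0.006 0 -0.03 0 0 0 0.7;-0.0075 0 -0.039 0 0 0 0.7;-0.0075 0 -0.039 0 0 0 0.7'
python3 - <<'E'
from h import *
from station import eyes
S=eyes.read_camera("scene")
cv2.imwrite("pics/s3.png",cv2.resize(S["image"][150:270,230:380,::-1],None,fx=4,fy=4,interpolation=cv2.INTER_CUBIC))
E
```

```text
contact_force: [0.3, -1.7, 3.6]
gripper_width: 0.509
grasp_force: 104.2
t: 12.3
eef_pos: [0.5549, -0.1359, 0.0989]
tool_rot: [0.002, 0.996, 0.015, -0.093]
contact_force: [0.1, -0.4, -4.8]
gripper_width: 0.507
grasp_force: 103.5
```

View pics/s3.png

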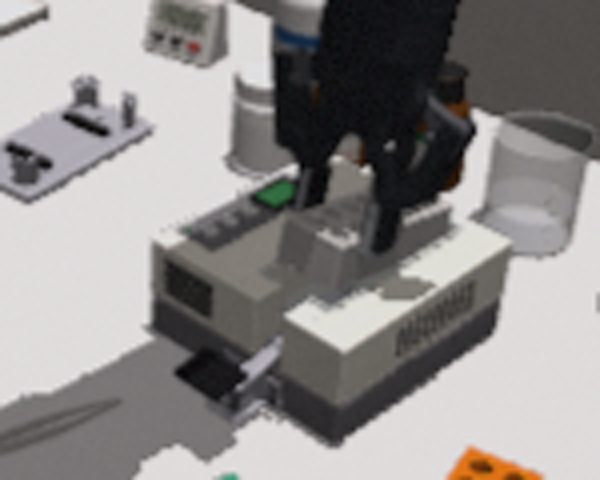

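The block is held by its front part (about 4.8 N of weight) and rising out of the well. Next I lift it clear.

```bash
python3 -m crank '-0.005 0 -0.025 0 0 0 0.7;-0.01 0 -0.05 0 0 0 0.7;-0.015 0 -0.08 0 0 0 0.7;-0.02 0 -0.11 0 0 0 0.7;-0.025 0 -0.14 0 0 0 0.7;-0.03 0 -0.17 0 0 0 0.7;-0.03 0 -0.2 0 0 0 0.7;-0.035 0 -0.2 0 0 0 0.7;-0.035 0 -0.2 0 0 0 0.7'
python3 - <<'E'
from h import *
from station import eyes
# place: block centre is ~29 mm behind (block +rear) of grasp along tool x
yaw=.122; ex=np.array([np.cos(yaw),np.sin(yaw),0])
g=np.array([.601,.188,0])-.030*ex
print(g); rows(np.array([g[0],g[1],.20]),tool(yaw,0.0))
E
```

```text
t: 13.25
eef_pos: [0.5556, -0.1358, 0.1998]
tool_rot: [0.002, 0.996, 0.015, -0.093]
contact_force: [-0.7, 0.2, -5.3]
gripper_width: 0.511
grasp_force: 103.5
[0.57122298 0.18434907 0.        ]
shift [ 0.0496 -0.6391 -0.0105] turn [-0.0023  0.0594 -0.0291] mm 320.5665866127097 deg 11.920591838062448
```

```bash
python3 -m crank '0.002 -0.03 0 0 0.004 -0.002 0.7;0.006 -0.08 0 0 0.01 -0.005 0.7;0.01 -0.14 -0.002 -0.001 0.016 -0.008 0.7;0.015 -0.2 -0.004 -0.001 0.022 -0.011 0.7;0.02 -0.26 -0.005 -0.001 0.028 -0.014 0.7;0.025 -0.32 -0.006 -0.001 0.034 -0.017 0.7;0.03 -0.38 -0.007 -0.002 0.04 -0.02 0.7;0.035 -0.44 -0.008 -0.002 0.046 -0.023 0.7;0.04 -0.5 -0.009 -0.002 0.052 -0.026 0.7;0.045 -0.56 -0.01 -0.002 0.057 -0.028 0.7;0.048 -0.61 -0.01 -0.0023 0.0594 -0.0291 0.7;0.05 -0.639 -0.01 -0.0023 0.0594 -0.0291 0.7;0.05 -0.639 -0.01 -0.0023 0.0594 -0.0291 0.7;0.05 -0.639 -0.01 -0.0023 0.0594 -0.0291 0.7;0.05 -0.639 -0.01 -0.0023 0.0594 -0.0291 0.7'
python3 - <<'E'
from h import *
from station import eyes
W=eyes.read_camera("wrist");S=eyes.read_camera("scene");T=eyes.read_camera("top"); pickle.dump((W,S,T),open("w4.pkl","wb"))
cv2.imwrite("pics/w4.png",np.hstack([cv2.resize(W["image"][:300,130:400],(486,540),interpolation=cv2.INTER_CUBIC),cv2.resize(S["image"][60:240,200:300],(300,540),interpolation=cv2.INTER_CUBIC)])[:,:,::-1])
E
```

```text
t: 14.75
eef_pos: [0.5717, 0.1824, 0.1991]
tool_rot: [0.001, 0.998, 0.06, -0.001]
contact_force: [-0.5, 0.0, -4.7]
gripper_width: 0.506
grasp_force: 103.4
```

View pics/w4.png

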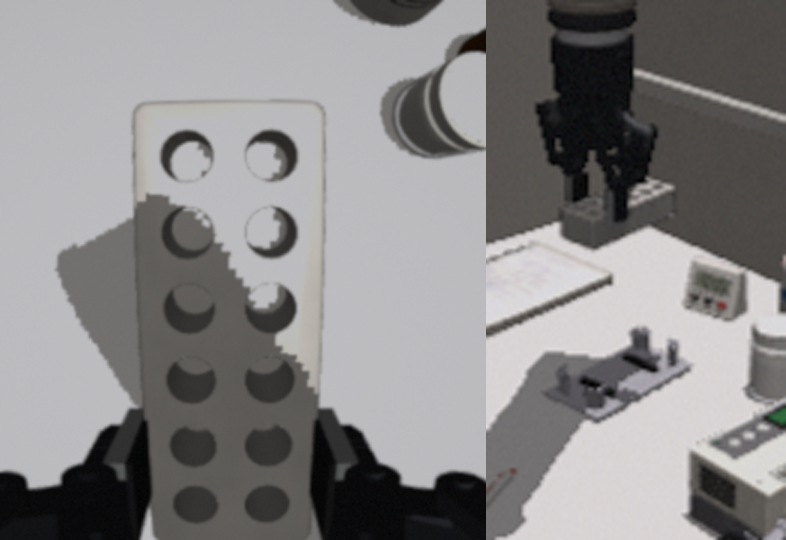

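The block hangs level, square in the jaws, with its far edge in the wrist crop at y≈102 (x 134–325) and six hole rows visible. The stand is unobstructed in the scene view. I'll get the block pose by PnP on the hole and corner pixels, and remeasure the stand strips numerically in this scene image.

```bash
python3 - <<'E'
from h import *
W,S,T=pickle.load(open("w4.pkl","rb"))
px=[(188,155.5,271,155.5),(189,231,270,231),(189.5,307.5,269.5,307.5),(190.5,380,269.5,380),(193,446,268,445),(195.5,504.5,267,504)]
K=W["K"]
def nrm(x,y):
    u,v=(x+.5)/1.8-.5+130,(y+.5)/1.8-.5; d=np.array([u-K[0,2],v-K[1,2]]); r=np.hypot(*d); return d/r*np.tan(r/K[0,0])
def solve(pitch,wd,corn):
    obj=[];im=[]
    for i,(a,b,c,d) in enumerate(px):
        Y=(2.5-i)*pitch
        obj+=[(Y,wd/2,0),(Y,-wd/2,0)]; im+=[nrm(a,b),nrm(c,d)]
    if corn: obj+=[(.06,.023,0),(.06,-.023,0)]; im+=[nrm(134,102.5),nrm(325,102.5)]
    obj=np.array(obj);im=np.array(im)
    ok,rv,tv=cv2.solvePnP(obj,im,np.eye(3),None)
    e=cv2.projectPoints(obj,rv,tv,np.eye(3),None)[0][:,0]-im
    Rw=W["R"].T@cv2.Rodrigues(rv)[0]; X=W["R"].T@(tv[:,0]-W["t"])
    return X,Rw,np.sqrt((e**2).mean())*297
p,R0=cur()
for pi,wd,co in ((.0188,.0195,0),(.019,.02,0),(.0188,.0195,1),(.019,.02,1)):
    X,R,e=solve(pi,wd,co)
    print(pi,wd,co,"topcentre",X.round(4),"yaw",np.arctan2(R[1,0],R[0,0]).round(4),"long-axis slope(rear up+)",R[2,0].round(4),"side slope",R[2,1].round(4),"res px",e.round(2),"in tool",R0.inv().apply(X-p).round(4))
print("tool yaw", (R0.apply([1,0,0])).round(4), p)
g=cv2.cvtColor(S["image"],cv2.COLOR_RGB2GRAY)
for k in comps(S["image"],215,165,270,205,70,5): print(np.round(k,1),onz(S,k[1],k[2],.015)[:2].round(4))
E
```

```text
0.0188 0.0195 0 topcentre [0.6022 0.1853 0.2121] yaw 0.1231 long-axis slope(rear up+) 0.0012 side slope 0.0053 res px 0.49 in tool [ 0.0304  0.0013 -0.0126]
0.019 0.02 0 topcentre [0.6018 0.1852 0.2104] yaw 0.1231 long-axis slope(rear up+) -0.0049 side slope 0.0059 res px 0.35 in tool [ 0.03    0.0013 -0.0109]
0.0188 0.0195 1 topcentre [0.6023 0.1853 0.2125] yaw 0.122 long-axis slope(rear up+) 0.008 side slope 0.0077 res px 0.5 in tool [ 0.0305  0.0013 -0.013 ]
0.019 0.02 1 topcentre [0.602  0.1852 0.2117] yaw 0.122 long-axis slope(rear up+) 0.0209 side slope 0.0081 res px 0.62 in tool [ 0.0303  0.0013 -0.0123]
tool yaw [ 9.928e-01  1.197e-01 -5.000e-04] [0.57182451 0.18291815 0.19946504]
[ 17.  251.6 173.6 250.  172.    4.    5. ] [0.6627 0.2197]
[ 42.  250.7 180.4 245.  178.   12.    6. ] [0.6301 0.1867]
[  7.  261.9 178.7 261.  177.    2.    5. ] [0.6651 0.171 ]
[ 12.  225.5 187.3 224.  185.    4.    6. ] [0.5417 0.2062]
[ 64.  236.  188.7 231.  185.   12.   11. ] [0.561  0.1773]
```

The block pose in hand is good (level within about 0.01, yaw 0.122, centre (.602,.185)), but the stand estimates differ by a few mm. I'll look at the stand from both sides with the wrist camera so that biases cancel.

```bash
cat >> h.py <<'E'
def wproj(c,X):
    p=c["R"]@np.asarray(X,float)+c["t"]; r=np.hypot(p[0],p[1]); th=np.arctan2(r,p[2])
    return c["K"][:2,2]+c["K"][0,0]*th*p[:2]/r
def strips(tag):
    from station import eyes
    W=eyes.read_camera("wrist"); pickle.dump(W,open(f"w_{tag}.pkl","wb")); p,R=cur(); print("tcp",p.round(4),"yaw",R.apply([1,0,0]).round(4))
    for X in ((.636,.192,.015),(.569,.184,.015)):
        u,v=wproj(W,X).round().astype(int); print("exp",u,v)
        for k in comps(W["image"],max(u-28,0),max(v-16,0),u+28,v+16,70,40): print(np.round(k,1),wonz(W,k[1],k[2],.015)[:2].round(4))
E
python3 -m crank '0 0.03 0 0 0 0 0.7;0 0.08 0 0 0 0 0.7;0 0.14 0 0 0 0 0.7;0 0.2 0 0 0 0 0.7;0 0.25 0 0 0 0 0.7;0 0.27 0 0 0 0 0.7;0 0.27 0 0 0 0 0.7;0 0.27 0 0 0 0 0.7;0 0.27 0 0 0 0 0.7;0 0.27 0 0 0 0 0.7' | grep eef
python3 -c "
from h import *
strips('a')"
python3 -m crank '0 -0.03 0 0 0 0 0.7;0 -0.08 0 0 0 0 0.7;0 -0.14 0 0 0 0 0.7;0 -0.2 0 0 0 0 0.7;0 -0.26 0 0 0 0 0.7;0 -0.32 0 0 0 0 0.7;0 -0.38 0 0 0 0 0.7;0 -0.44 0 0 0 0 0.7;0 -0.5 0 0 0 0 0.7;0 -0.53 0 0 0 0 0.7;0 -0.54 0 0 0 0 0.7;0 -0.54 0 0 0 0 0.7;0 -0.54 0 0 0 0 0.7;0 -0.54 0 0 0 0 0.7;0 -0.54 0 0 0 0 0.7' | grep eef
python3 -c "
from h import *
strips('b')"
```

```text
eef_pos: [0.5878, 0.052, 0.1996]
tcp [0.5878 0.0517 0.1996] yaw [ 9.923e-01  1.238e-01 -2.000e-04]
exp 142 118
[209.  141.9 116.9 124.  113.   36.    9. ] [0.6368 0.1916]
exp 145 175
[238.  145.3 174.  128.  171.   35.    7. ] [0.5702 0.1832]
eef_pos: [0.5557, 0.3168, 0.1996]
tcp [0.5556 0.3172 0.1997] yaw [ 0.9928  0.1201 -0.    ]
exp 374 118
[234.  370.9 117.1 353.  113.   37.    9. ] [0.6361 0.1954]
exp 370 175
[233.  367.5 174.3 350.  171.   36.    7. ] [0.5694 0.1876]
```

Both sides give consistent values: stand seat ≈(.603,.190), yaw 0.121. I'll move over it at 70 mm height.

```bash
python3 -c "
from h import *
rows([.5726,.1861,.14],tool(.121))"
```

```text
shift [0.0022 0.2643 0.1194] turn [ 0.      0.     -0.0002] mm 145.03363648301635 deg 0.03813954921886227
```

```bash
python3 -m crank '0 0.04 0 0 0 0 0.7;0 0.09 0 0 0 0 0.7;0 0.14 0.01 0 0 0 0.7;0.001 0.19 0.03 0 0 0 0.7;0.002 0.24 0.05 0 0 0 0.7;0.002 0.264 0.08 0 0 0 0.7;0.002 0.264 0.11 0 0 0 0.7;0.002 0.264 0.119 0 0 0 0.7;0.002 0.264 0.119 0 0 0 0.7;0.002 0.264 0.119 0 0 0 0.7;0.002 0.264 0.119 0 0 0 0.7;0.002 0.264 0.119 0 0 0 0.7' | grep -E "eef|contact"
python3 -c "
from h import *
rows([.5726,.1861,.07],tool(.121))
from station import eyes
S=eyes.read_camera('scene');W=eyes.read_camera('wrist');pickle.dump((S,W),open('w5.pkl','wb'))
"
```

```text
eef_pos: [0.5725, 0.1882, 0.1408]
contact_force: [-0.5, -0.1, -4.4]
shift [-0.0004  0.0043  0.1415] turn [-0.0002 -0.0003  0.0006] mm 70.80401542809732 deg 0.1239114424122254
```

```bash
python3 -m crank '0 0 0.03 0 0 0 0.7;0 0 0.07 0 0 0 0.7;0 0 0.11 0 0 0 0.7;0 0 0.135 0 0 0 0.7;0 0 0.14 0 0 0 0.7;0 0 0.14 0 0 0 0.7;0 0 0.14 0 0 0 0.7;0 0 0.14 0 0 0 0.7' | grep -E "eef|contact"
python3 -c "
from h import *
rows([.5726,.1861,.05],tool(.121))
"
```

```text
eef_pos: [0.5729, 0.1878, 0.0711]
contact_force: [0.9, -0.1, -4.9]
shift [-0.001   0.0034  0.0421] turn [-0.0002 -0.0005  0.0003] mm 21.13450414388075 deg 0.1154755242722886
```

```bash
python3 -m crank '-0.001 0.003 0.01 0 0 0 0.7;-0.001 0.003 0.02 0 0 0 0.7;-0.001 0.003 0.03 0 0 0 0.7;-0.001 0.003 0.03 0 0 0 0.7;-0.001 0.003 0.03 0 0 0 0.7' | grep -E "eef|contact"
python3 -m crank '0 0 0.004 0 0 0 0.7;0 0 0.008 0 0 0 0.7;0 0 0.008 0 0 0 0.7' | grep -E "eef|contact"
python3 -m crank '0 0 0.004 0 0 0 0.7;0 0 0.008 0 0 0 0.7;0 0 0.008 0 0 0 0.7' | grep -E "eef|contact"
```

```text
eef_pos: [0.5717, 0.1859, 0.0548]
contact_force: [-0.3, -0.3, -6.0]
eef_pos: [0.5717, 0.1859, 0.0508]
contact_force: [0.5, -0.5, -5.3]
eef_pos: [0.5716, 0.1858, 0.0467]
contact_force: [0.3, 0.6, -4.9]
```

```bash
python3 -m crank '0.002 0 0.004 0 0 0 0.7;0.002 0 0.006 0 0 0 0.7;0.002 0 0.006 0 0 0 0.7' | grep -E "eef|contact"
python3 -m crank '0 0 0.003 0 0 0 0.7;0 0 0.006 0 0 0 0.7;0 0 0.006 0 0 0 0.7' | grep -E "eef|contact"
python3 -m crank '0 0 0.002 0 0 0 0.7;0 0 0.004 0 0 0 0.7;0 0 0.004 0 0 0 0.7' | grep -E "eef|contact|^torque"
```

```text
eef_pos: [0.5728, 0.186, 0.0439]
contact_force: [0.0, -0.4, -4.9]
eef_pos: [0.5727, 0.186, 0.0408]
contact_force: [0.3, -0.3, -4.8]
eef_pos: [0.5728, 0.186, 0.0389]
contact_force: [0.6, -0.5, -4.0]
```

```bash
python3 -m crank '0 0 0.002 0 0 0 0.7;0 0 0.004 0 0 0 0.7;0 0 0.004 0 0 0 0.7' | grep -E "eef|contact"
python3 -m crank '0 0 0.002 0 0 0 0.7;0 0 0.004 0 0 0 0.7;0 0 0.004 0 0 0 0.7' | grep -E "eef|contact"
python3 -m crank '0 0 0.002 0 0 0 0.7;0 0 0.002 0 0 0 0.7' | grep -E "eef|contact"
```

```text
eef_pos: [0.5727, 0.186, 0.0369]
contact_force: [-0.6, -0.2, -4.0]
eef_pos: [0.5727, 0.186, 0.0349]
contact_force: [-0.1, -0.9, -4.8]
eef_pos: [0.5728, 0.1861, 0.034]
contact_force: [0.2, 0.4, -4.3]
```

```bash
python3 -m crank '0 0 0.002 0 0 0 0.7;0 0 0.002 0 0 0 0.7' | grep -E "eef|contact"
python3 -m crank '0 0 0.002 0 0 0 0.7;0 0 0.002 0 0 0 0.7' | grep -E "eef|contact"
python3 -m crank '0 0 0.002 0 0 0 0.7;0 0 0.002 0 0 0 0.7' | grep -E "eef|contact"
```

```text
eef_pos: [0.5728, 0.186, 0.033]
contact_force: [0.4, 0.3, -5.6]
eef_pos: [0.5727, 0.186, 0.0319]
contact_force: [-0.5, -0.6, -3.6]
eef_pos: [0.5728, 0.186, 0.031]
contact_force: [0.2, 0.4, -5.1]
```

```bash
python3 -m crank '0 0 0.002 0 0 0 0.7;0 0 0.002 0 0 0 0.7' | grep -E "eef|contact"
python3 -m crank '0 0 0.002 0 0 0 0.7;0 0 0.002 0 0 0 0.7' | grep -E "eef|contact"
```

```text
eef_pos: [0.573, 0.1861, 0.0306]
contact_force: [-1.5, -0.5, 1.6]
eef_pos: [0.573, 0.1862, 0.0305]
contact_force: [-4.9, -2.2, 10.4]
```

Contact on the strips at TCP z≈.0306, the expected seat height. I'll ease off half a millimetre, soften the grip and open.

```bash
python3 -m crank '0 0 -0.0015 0 0 0 0.7;0 0 -0.0015 0 0 0 0.7' | grep -E "eef|contact"
python3 -m crank '0 0 0 0 0 0 0.5;0 0 0 0 0 0 0.48;0 0 0 0 0 0 0.46;0 0 0 0 0 0 0.43;0 0 0 0 0 0 0.38;0 0 0 0 0 0 0.3;0 0 0 0 0 0 0.25;0 0 0 0 0 0 0.25' 20
```

```text
eef_pos: [0.573, 0.1861, 0.0305]
contact_force: [-3.6, -1.3, 6.8]
t: 24.4
eef_pos: [0.5729, 0.1861, 0.0298]
tool_rot: [-0.0, 0.998, 0.061, -0.0]
contact_force: [0.2, -0.6, 0.8]
gripper_width: 0.749
grasp_force: 0.0
```

```bash
python3 -m crank '0 0 -0.01 0 0 0 0.25;0 0 -0.03 0 0 0 0.25;0 0 -0.06 0 0 0 0.25;0 0 -0.12 0 0 0 0.25;0 0 -0.2 0 0 0 0.1;0 0 -0.3 0 0 0 0;0 0 -0.38 0 0 0 0;0 0 -0.4 0 0 0 0;0 0 -0.4 0 0 0 0;0 0 -0.4 0 0 0 0;0 0 -0.4 0 0 0 0;0 0 -0.4 0 0 0 0' | grep -E "eef|contact"
python3 - <<'E'
from h import *
from station import eyes
W=eyes.read_camera("wrist"); pickle.dump(W,open("w6.pkl","wb"))
p,R=cur(); print(p)
yaw=.121; ex=np.array([np.cos(yaw),np.sin(yaw)]); ey=np.array([-ex[1],ex[0]]); c0=np.array([.6031,.1896])
for z,n in ((.045,"block top"),):
    cor=[wproj(W,[*(c0+a*ex+b*ey),z]).round(1) for a in(.06,-.06) for b in(.023,-.023)]; print(n,cor)
u=[k[0] for k in cor];v=[k[1] for k in cor]
b=[int(max(min(u)-10,0)),int(max(min(v)-10,0)),int(max(u)+10),int(max(v)+10)]; print(b)
for thr in (60,90): 
  for k in comps(W["image"],*b,thr,15): print(thr,np.round(k,1),((wonz(W,k[1],k[2],.045)[:2]-c0)@np.c_[ex,ey]).round(4))
# stand plate corner pixels expected at z~.0 and guide tops
print([wproj(W,[*(c0+a*ex+b_*ey),.003]).round(1) for a in(.075,-.075) for b_ in(.04,-.04)])
E
```

```text
eef_pos: [0.5721, 0.1856, 0.2282]
contact_force: [0.3, -0.2, -0.1]
[0.57224709 0.18575807 0.22840049]
block top [array([235.7,  89.4]), array([278.3,  89.4]), array([236.9, 196.4]), array([277.1, 196.4])]
[225, 79, 288, 206]
60 [ 22.  247.  154.6 243.  151.   10.    6. ] [-0.0119  0.011 ]
60 [ 23.  266.8 154.7 262.  153.   10.    4. ] [-0.0121 -0.0108]
60 [ 34.  247.8 170.7 244.  167.   10.    7. ] [-0.0302  0.0103]
60 [ 31.  266.6 170.7 262.  168.   10.    6. ] [-0.0301 -0.0107]
60 [ 62.  235.2 189.5 233.  182.    6.   16. ] [-0.0519  0.0247]
60 [ 45. 248. 186. 243. 183.  11.   7.] [-0.0478  0.0101]
60 [ 37.  266.1 186.2 262.  183.    9.    7. ] [-0.048  -0.0103]
90 [ 77.  235.9  90.7 231.   86.   14.   14. ] [0.0586 0.0227]
90 [ 79.  277.2  90.1 268.   85.   16.   14. ] [ 0.0592 -0.0219]
90 [3426.   248.5  168.4  225.   107.    63.    95. ] [-0.0275  0.0095]
90 [ 19.  269.  137.1 266.  133.    6.    7. ] [ 0.0074 -0.0132]
[array([224.3,  80.3]), array([289.9,  80.3]), array([226.2, 198.4]), array([288. , 198.5])]
```

```bash
python3 - <<'E'
from h import *
W=pickle.load(open("w6.pkl","rb")); g=cv2.cvtColor(W["image"],cv2.COLOR_RGB2GRAY).astype(float)
yaw=.121; ex=np.array([np.cos(yaw),np.sin(yaw)]); ey=np.array([-ex[1],ex[0]]); c0=np.array([.6031,.1896])
loc=lambda u,v,z=.045:((wonz(W,u,v,z)[:2]-c0)@np.c_[ex,ey])
for nm,u in (("mid",slice(255,259)),("L",slice(239,242)),("R",slice(272,275))):
    pr=g[70:215,u].mean(1); d=np.diff(pr); idx=[i for i in np.argsort(-abs(d))[:9]]
    print(nm,[(70+i+.5,round(d[i]),round(float(loc((u.start+u.stop-1)/2,70+i+.5)[0]),4)) for i in sorted(idx)])
for v in (115,130,165,178):
    pr=g[v-1:v+2,222:294].mean(0); d=np.diff(pr); idx=sorted(np.argsort(-abs(d))[:8])
    print(v,[(222+i+.5,round(d[i]),round(float(loc(222+i+.5,v)[1]),4)) for i in idx])
E
```

```text
mid [(np.float64(78.5), -9, 0.0719), (np.float64(80.5), 10, 0.0697), (np.float64(87.5), -10, 0.0619), (np.float64(89.5), 10, 0.0597), (np.float64(144.5), -13, -0.0007), (np.float64(145.5), -16, -0.0018), (np.float64(149.5), -16, -0.0063), (np.float64(150.5), -15, -0.0074), (np.float64(200.5), 10, -0.0649)]
L [(np.float64(83.5), -14, 0.0665), (np.float64(84.5), -35, 0.0654), (np.float64(85.5), -20, 0.0643), (np.float64(88.5), 29, 0.061), (np.float64(89.5), 34, 0.0599), (np.float64(90.5), 13, 0.0588), (np.float64(121.5), -16, 0.0247), (np.float64(122.5), -20, 0.0236), (np.float64(123.5), -15, 0.0225)]
R [(np.float64(84.5), -36, 0.0654), (np.float64(88.5), 37, 0.0609), (np.float64(89.5), 29, 0.0598), (np.float64(155.5), -21, -0.0129), (np.float64(176.5), 35, -0.0368), (np.float64(177.5), 25, -0.0379), (np.float64(194.5), -34, -0.0578), (np.float64(195.5), -24, -0.0589), (np.float64(199.5), 29, -0.0637)]
115 [(np.float64(235.5), 21, 0.0233), (np.float64(236.5), 38, 0.0222), (np.float64(242.5), -17, 0.0157), (np.float64(244.5), 15, 0.0135), (np.float64(267.5), -27, -0.0114), (np.float64(2
[... 215 characters left out ...]
24, 0.0125), (np.float64(268.5), -17, -0.0126), (np.float64(270.5), 16, -0.0148), (np.float64(277.5), -18, -0.0224), (np.float64(278.5), 15, -0.0235)]
165 [(np.float64(224.5), -8, 0.0363), (np.float64(225.5), -7, 0.0351), (np.float64(244.5), 7, 0.0139), (np.float64(277.5), -7, -0.0229), (np.float64(289.5), 17, -0.0363), (np.float64(290.5), 18, -0.0374), (np.float64(291.5), 33, -0.0386), (np.float64(292.5), 17, -0.0397)]
178 [(np.float64(265.5), 16, -0.0096), (np.float64(268.5), -10, -0.013), (np.float64(270.5), 27, -0.0152), (np.float64(271.5), 17, -0.0163), (np.float64(272.5), 12, -0.0175), (np.float64(288.5), -10, -0.0355), (np.float64(289.5), 15, -0.0367), (np.float64(290.5), 9, -0.0378)]
```

The numbers agree with a flat, seated, centred block: its edges are at +60/−59 mm and ±23 mm about the stand centre at z = 45 mm, and the hand is clear. Now I hand it in.

```bash
python3 -c "
from station import ticket
print(ticket.hand_in())"
```

```text
the job is handed in; nothing more can be done
None
```

The lever latched, and the block is out of the bath, seated flat and centred in the stand by my wrist-camera measurements, and released with the arm clear; I handed the job in at about 26 s of robot time and got no verdict back.

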